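# Nest the mixing beakers and hold the cup-washer lid at 45 degrees

### The arm

A 6-joint arm with a two-finger parallel gripper is mounted at the origin on the work surface. World frame = base frame: x ahead of the robot, y to its left, z up, the work surface at z = 0. Lengths are in m, angles in rad, forces in N, time in s.
With the tool pointing down it reaches from about 0.25 to 0.725 m from the base axis. Payload 4 kg.
Tool frame: the origin (TCP) lies at the very end of the fingers, on their centre line; the grasp point (between the pads) lies 19 mm behind it (bot.pinch_z is the distance from the TCP to the grasp point, in m); z points along the fingers, x is the direction in which the jaws open and shut, and the axes are right-handed (so a half turn about z gives the same grasp; the last joint's range is limited). The gripper opens to 85 mm and grips with 20 to 120 N. Pads are 22 mm wide; open, the fingers measure 114 mm over their backs; the gripper's body (76 mm by 85 mm) begins 54 mm behind the grasp point. The pads swing forward as they close: fully open they stand 13 mm farther back than shut.
Start: joints at [1.232, 0.241, 0.005, 1.335, 0, 1.571], TCP at [0.166, 0.472, 0.203] pointing down, gripper open.
Joint ranges: [-2.72, 2.72], [-1.05, 1.87], [-1.09, 1.28], [-1.99, 2.15], [-1.42, 1.44], [-3.14, 3.14]. Speed limits (rad/s): [2.79, 2.79, 3.14, 3.14, 3.14, 3.14].

### API

Orientations are given as a unit quaternion [x, y, z, w].
In Python, from workcell import bot gives the robot as it stands. The module is installed in compiled form; this text tells all that it offers.
- The arm moves only by the shell command python3 -m inch 'ROWS'. ROWS is JSON, a list of rows, each a list of 7 numbers: the shift along the tool's x, y, z scaled (see below), then the turn, a rotation vector about the tool's x, y, z scaled (see below), then the gripper command: -1 is fully open, 1 is shut, values between are in proportion. In form: [[x, y, z, wx, wy, wz, gripper], ...]. A call has exactly 8 rows; each row shifts and turns the commanded pose from where the row before left it, along the tool's axes as they then stand; what a row does not reach is not made up. The controller multiplies each number of a shift by 2.5 cm and each number of a turn by 180 degrees. A row lasts 1/10 s, in which the tool goes at most 50 mm and 8.59 degrees, less where a joint would pass 70% of its speed; a pose out of reach is approached as far as the arm can. A call with a number of a shift or a turn outside -1 to 1 is refused whole. A call with a gripper value outside its range is refused whole. The fingers move at their own pace and stop on an object; the grip force is fixed at half the most. Time passes only in rows, so rows that do not move let the fingers close, or fill a call up. It gives the time, the measured TCP pose, the force and the opening at its end, in the units of the state.
- bot.get_obs(): the state, without advancing time (a new reading comes with each control period).
- bot.camera(name): name is "scene" or "top"; returns (picture, depth): 384x512x3 uint8, blue, green, red; 384x512 float32, m along the optical axis (not along the pixel's ray), 0 where there is no reading.
- bot.get_calibration(name): a dict with "vfov" (degrees; the focal length in pixels is half the picture's height over the tangent of half this angle, whatever the lens; pixels are square), "cx", "cy" (the principal point, pixels), "dist_coeffs" ([k1, k2, p1, p2, k3] as OpenCV has them; the pictures are not rectified), "R" (3x3) and "t" (3): a world point X has camera coordinates R X + t. Camera axes: x right, y down, z forward; pixel columns grow to the right and rows downward; lengths in m; the calibration is good to about 2 mm. A picture is of the moment at which its call begins. get_calibration takes no time and is no camera call.
- bot.job_done(): hands the job in, once; it reports no verdict.
The state is a dict: "clock": time; "joint_pos": joint angles; "joint_vel": joint speeds; "tau": joint torques, N m; "eef_pos": TCP position; "tool_rot": TCP orientation; "ft_force": force on the tool from outside, world axes, zero at the start; "ft_torque": the same for the moment, N m; "grip_width": finger opening in m.
Only numpy, scipy, OpenCV 4.12 (cv2) and the standard library are available. Lean on these libraries where they do the work, as an engineer would, in place of code of your own. Each camera call takes 0.05 s, during which the arm holds its last target.

### The job

Get the three steel mixing beakers ready for the washer: nest them in size order, the smallest inside the middle one and that inside the largest, standing upright on the bench, with the washer's lid still shut. Then raise the washer's hinged lid to 45 degrees (within 6) and keep it there so that a colleague can load the stack: it falls shut if let go, so finish while the gripper alone is still holding it up, with nothing propped under it. Leave the other things on the bench where they are.

Things in the scene. Friction and masses are not known exactly. Their poses are not given: they have to be found in the camera images.
- beaker_large: plain round steel beaker, open on top, 90 mm tall, slight taper (underside 86, rim 92 mm outside), wall 3 mm, thick bottom: inner floor 24 mm above the underside, 82 mm across. About 420 g, loose. Origin: centre of underside, z up. Too wide to grip across. Which beaker stands where changes.
- beaker_medium: plain round steel beaker, open on top, 86 mm tall, slight taper (underside 62, rim 66 mm outside), wall 3 mm, thick bottom: inner floor 24 mm above the underside, 57 mm across. About 240 g, loose. Origin: centre of underside, z up. Can be gripped across the rim from above. Seated in the large one, its rim stands 20 mm above the large one's, with 10 mm play all round.
- beaker_small: plain round steel beaker, open on top, 82 mm tall, slight taper (underside 41, rim 44 mm outside), wall 3 mm, thick bottom: inner floor 24 mm above the underside, 36 mm across. About 130 g, loose. Origin: centre of underside, z up. Can be gripped across the rim from above. Seated in the medium one, its rim stands 20 mm above the medium one's, with 8 mm play all round.
- washer: the beaker washer, fixed to the bench: an open steel tank 240 mm deep (x) by 280 mm wide (y) by 120 mm tall, with a grey pump housing 60 mm deep and 100 mm tall along its back (+x) and a steel lid on top. Origin at the centre of the tank's underside; its -x side is the front, roughly towards the robot. Place and yaw change.
- washer_lid (a joint): hinge of the washer's steel lid, rad: 0 = shut and level, grows as the front edge rises, 0.785 = 45 degrees, stop at 1.3. The lid weighs about 500 g (about 3 N to lift at the handle), has no spring and no catch and falls shut from any angle. The plate is 250 mm by 280 mm, 6 mm thick; its front edge overhangs the tank by 10 mm.
- lid_handle (a point): middle of the lid's handle, a straight black round bar 12 mm thick and 110 mm long, parallel to the hinge (along the washer's y) on two end posts, bar centre 35 mm off the lid's upper face and 40 mm back from the lid's front edge. Moves and turns with the lid: y along the bar, z square out of the lid. The bar can turn between the fingers.
- lid_hinge (a point): a point on the hinge axis (middle of its length), at the tank's back upper edge, 121 mm above the bench. The axis runs along the washer's y. The handle's centre lies 210 mm in front of it along the lid and 41 mm out of the lid plane. Its axes turn with the lid.
- jar: bystander: small closed jar, 28 mm wide, 42 mm tall, among the beakers. Origin at its underside.
- tape_roll: bystander: roll of paper tape lying flat, 90 mm across, 25 mm tall. Origin at its underside.
- stir_stick: bystander: flat wooden stirring stick, 200 x 24 x 6 mm. Origin at the centre of its underside.
- paint_tin: bystander: closed metal paint tin, 104 mm across, 118 mm tall. Origin at its underside.
- tinter_bottle: bystander: capped bottle, 64 mm across, 130 mm tall, to the right of the beakers. Origin at its underside.
- sanding_block: bystander: cork sanding block, 35 x 70 x 30 mm, near the robot. Origin at its underside.

How it is judged:
On the way, in this order (a step that is already met when the one before it is completed fails the run):
1. the three beakers are nested in size order, upright on the bench and let go, with the lid still shut (z of beaker_medium in the frame of beaker_large between 0.018 and 0.031 m and horizontal distance between beaker_medium and beaker_large below 0.016 m and z of beaker_small in the frame of beaker_medium between 0.018 and 0.031 m and horizontal distance between beaker_small and beaker_medium below 0.013 m and height (world z) of beaker_large between -0.01 and 0.012 m and angle between each of beaker_large, beaker_medium, beaker_small's own z axis and vertical below 0.14 rad and linear speed of each of beaker_large, beaker_medium, beaker_small below 0.03 m/s and contact force between each of beaker_large, beaker_medium, beaker_small and the arm below 0.1 N and contact force between each of beaker_large, beaker_medium, beaker_small and the fingers below 0.1 N and value of joint washer_lid below 0.1 rad), for 0.2 s.
2. the lid is held at 45 degrees, within 6 (value of joint washer_lid between 0.68 and 0.89 rad), for 0.2 s.
At the end, for the whole second after the job is handed in: Small beaker seated in the medium one, medium in the large one (24 mm up, -6/+7), all upright within 8 degrees, still, on the bench, untouched by the robot; the lid still at 45 degrees within 6 (0.68 to 0.89 rad), touched and borne by the robot and touched by no loose thing (all of step 2 and z of beaker_medium in the frame of beaker_large between 0.018 and 0.031 m and horizontal distance between beaker_medium and beaker_large below 0.016 m and z of beaker_small in the frame of beaker_medium between 0.018 and 0.031 m and horizontal distance between beaker_small and beaker_medium below 0.013 m and height (world z) of beaker_large between -0.01 and 0.012 m and angle between each of beaker_large, beaker_medium, beaker_small's own z axis and vertical below 0.14 rad and linear speed of each of beaker_large, beaker_medium, beaker_small below 0.03 m/s and contact force between each of beaker_large, beaker_medium, beaker_small and the arm below 0.1 N and contact force between each of beaker_large, beaker_medium, beaker_small and the fingers below 0.1 N and velocity of joint washer_lid between -0.1 and 0.1 rad/s and (contact force between washer and the fingers above 0.4 N or contact force between washer and the arm above 0.4 N) and contact force between washer and beaker_large below 0.1 N and contact force between washer and beaker_medium below 0.1 N and contact force between washer and beaker_small below 0.1 N and contact force between washer and jar below 0.1 N and contact force between washer and tape_roll below 0.1 N and contact force between washer and stir_stick below 0.1 N and contact force between washer and paint_tin below 0.1 N and contact force between washer and tinter_bottle below 0.1 N and contact force between washer and sanding_block below 0.1 N); the arm keeps its last pose, push and grip.
It fails at once if another thing on the bench is moved by more than 40 mm (distance of any of jar, tape_roll, stir_stick, paint_tin, tinter_bottle, sanding_block from where it was at the start of the episode above 0.04 m).
It also fails if it takes over 72 s, if anything falls off the work surface, if the arm or the gripper's body presses on something with over 40 N, if the wrist force passes 120 N, or if a joint passes its speed limit or range.

## Working session

There is one attempt and no reset: what is moved stays moved. The work goes in short steps, Python scripts to look and compute and a shell command to move; the robot and the scene stay as the last step left them, time stands still between calls to the robot, and variables do not carry over. Pictures are saved under pics/ and viewed, and the job is handed in when it is done.

```bash
mkdir -p pics
python3 - <<'E'
from workcell import bot
import cv2,numpy as np
for n in("scene","top"):
    p,d=bot.camera(n); cv2.imwrite(f"pics/{n}0.png",p); np.save(f"pics/{n}0.npy",d)
    print(n,bot.get_calibration(n))
o=bot.get_obs()
for k in("clock","eef_pos","tool_rot","grip_width"):print(k,o[k])
E
```

```text
scene {'vfov': 47.73901056076224, 'cx': 252.38891182499884, 'cy': 192.76540281097067, 'dist_coeffs': array([0.03560145, 0.        , 0.        , 0.        , 0.        ]), 'R': array([[ 0.79601313,  0.60502942, -0.01739255],
       [ 0.43653847, -0.59376685, -0.67592536],
       [-0.41928185,  0.53045295, -0.73676482]]), 't': array([-0.39317724, -0.1926426 ,  1.66858603])}
top {'vfov': 49.461437541556364, 'cx': 256.5901732325616, 'cy': 195.4376535703032, 'dist_coeffs': array([-0.02558347,  0.        ,  0.        ,  0.        ,  0.        ]), 'R': array([[-0.01554912, -0.9998473 , -0.00797481],
       [-0.99636409,  0.01616215, -0.0836504 ],
       [ 0.08376651,  0.00664512, -0.99646325]]), 't': array([-0.07179205,  0.5495243 ,  1.26293132])}
clock 0.1
eef_pos [0.16597866 0.47098768 0.20249101]
tool_rot [ 8.16196764e-01  5.77773254e-01 -7.81257849e-04  5.45668591e-04]
grip_width 0.08537557564980351
```

View pics/scene0.png

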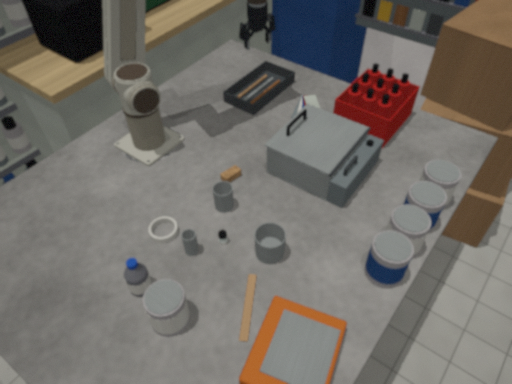

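View pics/top0.png

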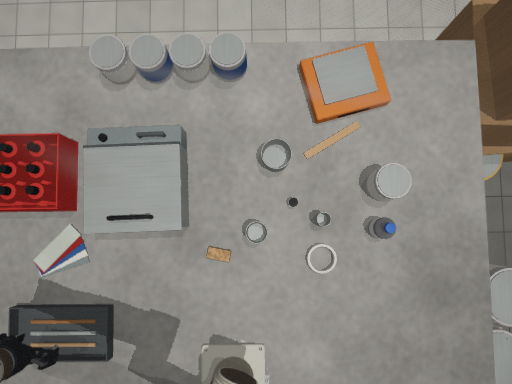

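The top view shows the large beaker at (275,154), the medium at (256,231), the small at (320,218), the jar at (293,202), and the handle at (130,217). Next I'll measure rim circles and the handle bar from depth and colour.

```bash
cat > h.py <<'E'
from workcell import bot
import cv2,numpy as np
def cal(n):
    c=bot.get_calibration(n); f=192/np.tan(np.radians(c['vfov']/2))
    K=np.array([[f,0,c['cx']],[0,f,c['cy']],[0,0,1]]); return K,np.array(c['dist_coeffs'],float),np.array(c['R']),np.array(c['t'])
def rays(n,uv):
    K,D,R,t=cal(n); p=cv2.undistortPoints(np.asarray(uv,float).reshape(-1,1,2),K,D)[:,0]
    return -R.T@t, np.c_[p,np.ones(len(p))]@R
def onplane(n,uv,z):
    C,d=rays(n,uv); s=(z-C[2])/d[:,2]; return C+d*s[:,None]
def cloud(n,D):
    v,u=np.mgrid[:384,:512]; C,d=rays(n,np.c_[u.ravel(),v.ravel()])
    return (C+d*D.ravel()[:,None]).reshape(384,512,3)
def proj(n,X):
    K,D,R,t=cal(n); return cv2.projectPoints(np.asarray(X,float).reshape(-1,3),cv2.Rodrigues(R)[0],t,K,D)[0][:,0]
def circ(P):
    A=np.c_[2*P,np.ones(len(P))]; s=np.linalg.lstsq(A,(P**2).sum(1),rcond=None)[0]
    return s[:2],np.sqrt(s[2]+s[:2]@s[:2])
def crop(p,x,y,w,h,s,name): cv2.imwrite(name,cv2.resize(p[y:y+h,x:x+w],None,fx=s,fy=s,interpolation=cv2.INTER_CUBIC))
E
python3 - <<'E'
from h import *
for n in("top","scene"):
    D=np.load(f"pics/{n}0.npy"); P=cloud(n,D); 
    for nm,g,h,in(("L",(275,154),.09),("M",(256,231),.086),("S",(320,218),.082),("jar",(293,202),.042),("tin",(395,180),.118),("bot",(387,228),.13),("tape",(321,258),.025),("sand",(218,254),.03)):
        g=onplane("top",[g],h)[0,:2]
        m=(np.hypot(P[...,0]-g[0],P[...,1]-g[1])<.065)&(abs(P[...,2]-h)<.008)&(D>0)
        Q=P[m]
        if len(Q)>4: print(n,nm,g.round(3),len(Q),Q[:,:2].mean(0).round(4),*circ(Q[:,:2]),Q[:,2].mean().round(4),np.ptp(Q[:,:2],axis=0).round(3))
    # handle & lid
    g=onplane("top",[(130,217)],.161)[0]
    m=(abs(P[...,0]-g[0])<.06)&(abs(P[...,1]-g[1])<.09)&(P[...,2]>.145)&(P[...,2]<.18)&(D>0)
    Q=P[m]; print(n,"handle",g,len(Q),Q.mean(0) if len(Q) else '',Q.min(0),Q.max(0))
p,d=cv2.imread("pics/top0.png"),0
crop(p,75,110,130,130,5,"pics/c1.png"); crop(p,200,130,180,150,4,"pics/c2.png")
E
```

```text
top L [ 0.664 -0.137] 116 [ 0.6712 -0.1399] [ 0.66670937 -0.14012765] 0.04418738103546596 0.0891 [0.09  0.089]
top M [ 0.439 -0.078] 72 [ 0.4348 -0.0773] [ 0.43595474 -0.07777655] 0.031127732610119224 0.0852 [0.064 0.064]
top S [ 0.474 -0.265] 52 [ 0.4724 -0.2754] [ 0.47189224 -0.27555636] 0.020086911634158173 0.0812 [0.041 0.044]
top jar [ 0.525 -0.191] 62 [ 0.5261 -0.1906] [ 0.52608192 -0.190623  ] 0.009522356323226625 0.0419 [0.024 0.025]
top tin [ 0.578 -0.478] 1041 [ 0.5768 -0.4723] [ 0.57715107 -0.47261693] 0.03712867811686022 0.1199 [0.102 0.103]
top bot [ 0.442 -0.446] 92 [ 0.4425 -0.4545] [ 0.44244605 -0.4546566 ] 0.010662641232280626 0.1298 [0.025 0.028]
top tape [ 0.354 -0.273] 244 [ 0.3532 -0.2751] [ 0.35312643 -0.27474427] 0.04099602617958631 0.0243 [0.088 0.089]
top sand [0.371 0.039] 262 [0.3712 0.0382] [0.37152928 0.03841058] 0.022503986601804252 0.0291 [0.043 0.071]
top handle [0.4827846  0.26794151 0.161     ] 187 [0.48237924 0.27035129 0.16558198] [0.47520215 0.21169924 0.14716552] [0.48839766 0.33005605 0.17110649]
scene L [ 0.664 -0.137] 194 [ 0.6641 -0.1398] [ 0
[... 323 characters left out ...]
.5251 -0.1918] [ 0.52463993 -0.19134936] 0.010057277111708049 0.0417 [0.024 0.027]
scene tin [ 0.578 -0.478] 1292 [ 0.5802 -0.4762] [ 0.57900436 -0.47506954] 0.037471445512562825 0.1197 [0.106 0.105]
scene bot [ 0.442 -0.446] 110 [ 0.4421 -0.4557] [ 0.44141341 -0.45548401] 0.011533588087213338 0.1287 [0.031 0.032]
scene tape [ 0.354 -0.273] 248 [ 0.353  -0.2753] [ 0.35279457 -0.27516726] 0.040951484941452274 0.0245 [0.095 0.089]
scene sand [0.371 0.039] 170 [0.3704 0.0356] [0.36953044 0.03662581] 0.023446604346077517 0.0298 [0.047 0.075]
scene handle [0.4827846  0.26794151 0.161     ] 113 [0.48247029 0.26861117 0.16353956] [0.47193952 0.21111255 0.14517354] [0.48772864 0.33477187 0.17378284]
```

View pics/c2.png

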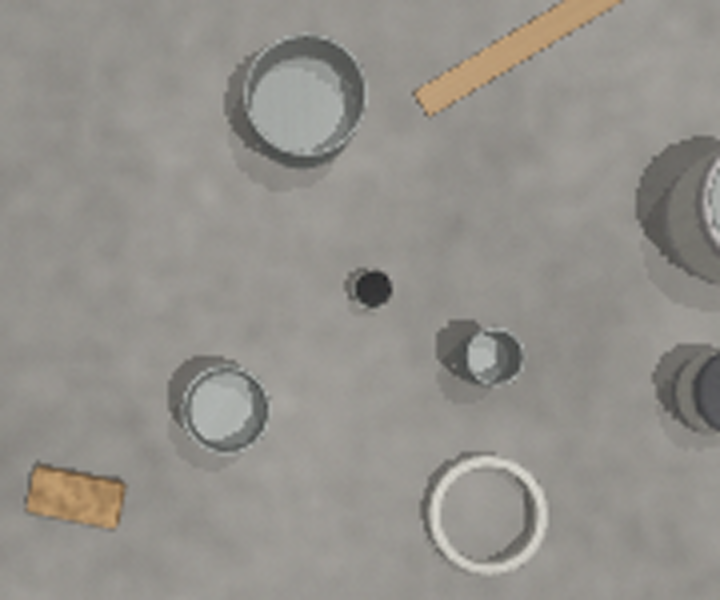

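View pics/c1.png

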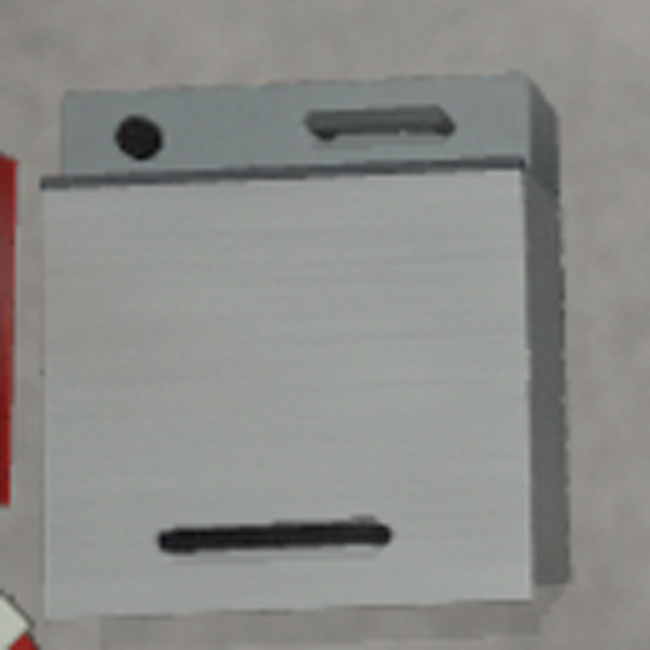

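Beakers found consistently by both views (to ~2 mm): L (0.666,-0.140), M (0.435,-0.078), S (0.4715,-0.2755). Next the washer's yaw, from the bar direction and the lid's edges.

Run:
```python
from h import *
for n in("top","scene"):
    D=np.load(f"pics/{n}0.npy"); P=cloud(n,D); p=cv2.imread(f"pics/{n}0.png")
    dark=(p.max(2)<60)
    for z0 in(.150,):
        m=dark&(abs(P[...,0]-.482)<.05)&(abs(P[...,1]-.27)<.08)&(P[...,2]>.15)&(P[...,2]<.18)
        v,u=np.nonzero(m); Q=onplane(n,np.c_[u,v],.165)[:,:2]; c=Q.mean(0); w,V=np.linalg.eigh(np.cov((Q-c).T)); d=V[:,1]; d*=np.sign(d[1]); s=(Q-c)@d
        print(n,len(Q),c,"mid",c+d*(s.max()+s.min())/2,"len",np.ptp(s),"yaw",np.degrees(np.arctan2(-d[0],d[1])))
    m=(abs(P[...,2]-.125)<.006)&(P[...,0]>.40)&(P[...,0]<.73)&(P[...,1]>.1)&(P[...,1]<.44)&(D>0)
    Q=P[m][:,:2].astype(np.float32); print("lid",len(Q),cv2.minAreaRect(Q),P[m][:,2].mean())
```

```text
top 157 [0.48301717 0.27119522] mid [0.4830247  0.27092072] len 0.11893728926701883 yaw 1.5706648388824083
lid 8273 ((0.5853831171989441, 0.2760673761367798), (0.2857767939567566, 0.2810361683368683), 1.5343215465545654) 0.12636466671488666
scene 52 [0.48300143 0.26992449] mid [0.48313823 0.26253349] len 0.12058644788459236 yaw 1.0603609067133235
lid 3858 ((0.5822650790214539, 0.2760409116744995), (0.2872709631919861, 0.2884672284126282), 1.395766019821167) 0.12723238949448862
```

```bash
python3 -m inch '[[0,0,0,0,0,0.0477,-1],[0,0,0,0,0,0.0477,-1],[0,0,0,0,0,0.0477,-1],[0,0,0,0,0,0.0477,-1],[0,0,0,0,0,0.0477,-1],[0,0,0,0,0,0.0477,-1],[0,0,0,0,0,0.0477,-1],[0,0,0,0,0,0.0477,-1]]'
```

```text
clock: 0.9
eef_pos: [0.166, 0.4712, 0.2028]
tool_rot: [1.0, 0.013, -0.0, 0.001]
ft_force: [0.1, -0.7, 0.1]
grip_width: 0.0854
```

```bash
python3 -m inch '[[0.42,0.93,0,0,0,0,-1],[0.42,0.93,0,0,0,0,-1],[0.42,0.93,0,0,0,0,-1],[0.42,0.93,0,0,0,0,-1],[0.42,0.93,0,0,0,0,-1],[0.42,0.93,0,0,0,0,-1],[0.42,0.93,0,0,0,0,-1],[0.42,0.93,0,0,0,0,-1]]'
python3 -m inch '[[0.42,0.93,0,0,0,0,-1],[0.42,0.93,0,0,0,0,-1],[0.42,0.93,0,0,0,0,-1],[0.42,0.93,0,0,0,0,-1],[0.42,0.93,0,0,0,0,-1],[0.42,0.93,0,0,0,0,-1],[0.42,0.93,0,0,0,0,-1],[0.42,0.93,0,0,0,0,-1]]'
python3 -m inch '[[0.42,0.93,0,0,0,0,-1],[0.42,0.93,0,0,0,0,-1],[0.42,0.93,0,0,0,0,-1],[0.42,0.93,0,0,0,0,-1],[0.42,0.93,0,0,0,0,-1],[0.42,0.93,0,0,0,0,-1],[0.42,0.80,0,0,0,0,-1],[0,0,0,0,0,0,-1]]'
```

```text
clock: 1.7
eef_pos: [0.2564, 0.2872, 0.2029]
tool_rot: [1.0, 0.017, -0.0, 0.0]
ft_force: [0.1, -0.1, 0.1]
grip_width: 0.0856
clock: 2.5
eef_pos: [0.3464, 0.1042, 0.203]
tool_rot: [1.0, 0.017, -0.0, 0.0]
ft_force: [0.4, 0.1, 0.4]
grip_width: 0.0852
clock: 3.3
eef_pos: [0.4259, -0.0534, 0.2028]
tool_rot: [1.0, 0.015, -0.0, 0.0]
ft_force: [-0.7, -0.3, -0.1]
grip_width: 0.0855
```

```bash
python3 -m inch '[[0.33,1.0,0,0,0,0,-1],[0,0,0.8,0,0,0,-1],[0,0,0.8,0,0,0,-1],[0,0,0.8,0,0,0,-1],[0,0,0.8,0,0,0,-1],[0,0,0.3,0,0,0,-1],[0,0,0,0,0,0,-1],[0,0,0,0,0,0,-1]]'
python3 - <<'E'
from h import *
print(bot.get_obs()['eef_pos'])
p,d=bot.camera("scene"); crop(p,150,130,150,120,5,"pics/a1.png")
E
```

```text
clock: 4.1
eef_pos: [0.4345, -0.0761, 0.1164]
tool_rot: [1.0, 0.017, 0.0, 0.0]
ft_force: [-0.0, -0.8, -0.7]
grip_width: 0.0853
[ 0.43454207 -0.07607687  0.11643257]
```

View pics/a1.png

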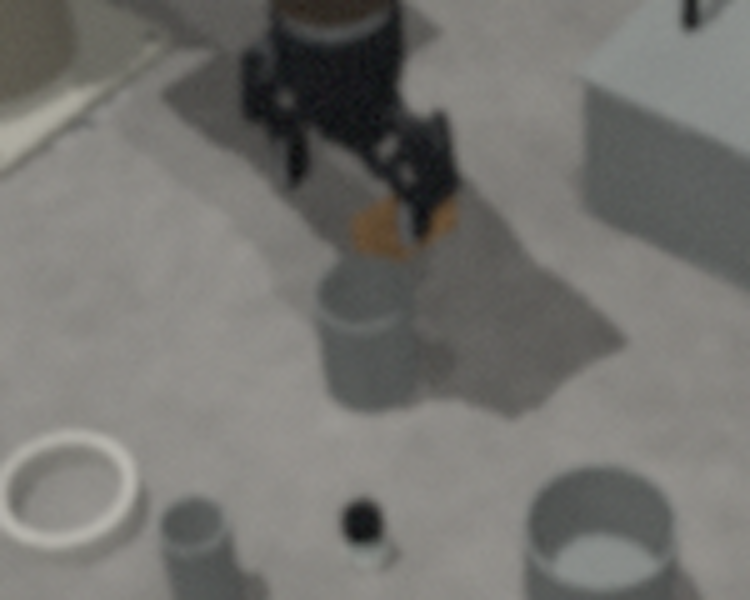

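The open fingers hover above and either side of the medium rim (centre about (365,300) in the crop). I'll descend and close.

```bash
python3 -m inch '[[0,0.07,0.6,0,0,0,-1],[0,0,0.6,0,0,0,-1],[0,0,0.5,0,0,0,-1],[0,0,0.3,0,0,0,-1],[0,0,0,0,0,0,-1],[0,0,0,0,0,0,1],[0,0,0,0,0,0,1],[0,0,0,0,0,0,1]]'
python3 -m inch '[[0,0,0,0,0,0,1],[0,0,0,0,0,0,1],[0,0,-0.4,0,0,0,1],[0,0,-0.8,0,0,0,1],[0,0,-0.8,0,0,0,1],[0,0,-0.8,0,0,0,1],[0,0,0,0,0,0,1],[0,0,0,0,0,0,1]]'
python3 - <<'E'
from h import *
print(bot.get_obs()['eef_pos'],bot.get_obs()['ft_force'])
p,d=bot.camera("scene"); crop(p,150,130,150,120,5,"pics/a2.png")
E
```

```text
clock: 4.95
eef_pos: [0.4349, -0.0782, 0.0665]
tool_rot: [1.0, 0.017, 0.001, 0.0]
ft_force: [-0.6, -0.7, -0.2]
grip_width: 0.0438
clock: 5.75
eef_pos: [0.4347, -0.0782, 0.1363]
tool_rot: [1.0, 0.017, 0.001, 0.0]
ft_force: [-0.6, 0.3, -0.1]
grip_width: 0.0
[ 0.43466168 -0.07815086  0.1363254 ] [-0.59518866  0.26731017 -0.07556617]
```

View pics/a2.png

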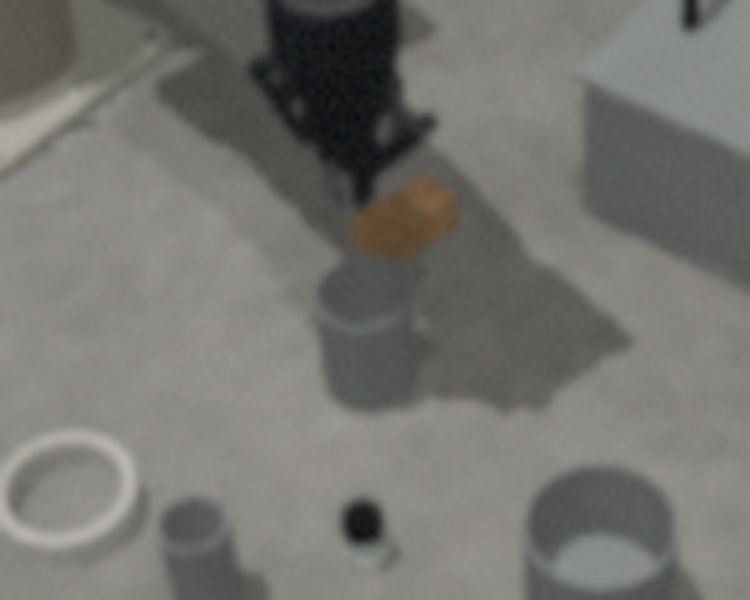

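The grip closed on nothing (width 0); the beaker stayed at (365,300). The open pads stand farther back than I assumed, so I'll retry 10 mm deeper.

```bash
python3 -m inch '[[0,0,0,0,0,0,-1],[0,0,0,0,0,0,-1],[0,0,0,0,0,0,-1],[0,0,0,0,0,0,-1],[0,0,0.8,0,0,0,-1],[0,0,0.8,0,0,0,-1],[0,0,0.8,0,0,0,-1],[0,0,0.8,0,0,0,-1]]'
python3 -m inch '[[0,0,0,0,0,0,-1],[0,0,0,0,0,0,0],[0,0,0,0,0,0,1],[0,0,0,0,0,0,1],[0,0,0,0,0,0,1],[0,0,0,0,0,0,1],[0,0,0,0,0,0,1],[0,0,0,0,0,0,1]]'
```

```text
clock: 6.6
eef_pos: [0.4343, -0.0781, 0.055]
tool_rot: [1.0, 0.017, 0.0, 0.0]
ft_force: [-0.9, -0.3, -0.2]
grip_width: 0.0855
clock: 7.4
eef_pos: [0.4343, -0.0781, 0.0559]
tool_rot: [1.0, 0.017, 0.0, 0.0]
ft_force: [-0.5, 0.1, 0.5]
grip_width: -0.0001
```

Run:
```python
from h import *
p,d=bot.camera("scene"); crop(p,170,130,100,100,6,"pics/a3.png")
q,e=bot.camera("top"); crop(q,200,170,130,110,5,"pics/a4.png")
```

```text
(no output)
```

View pics/a3.png

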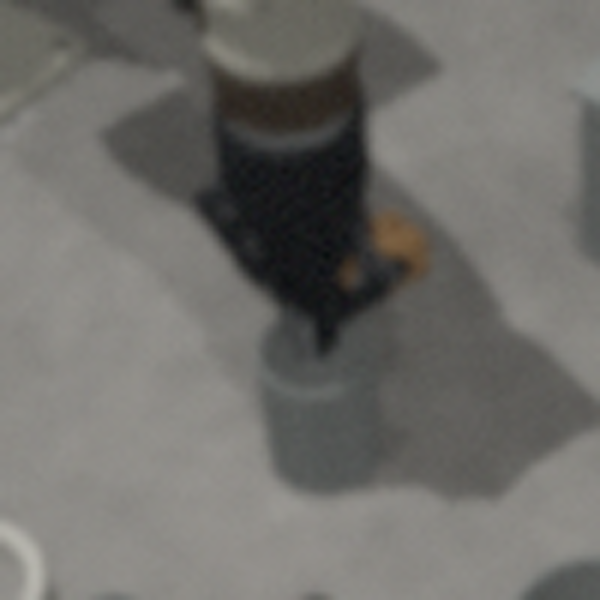

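View pics/a4.png

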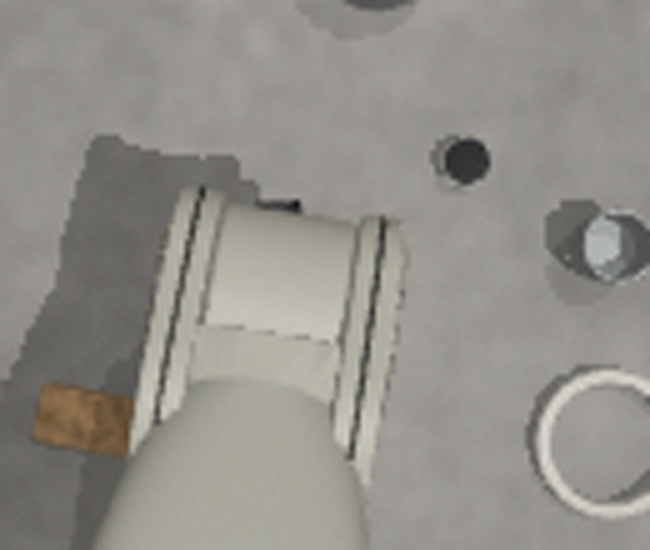

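Run:
```python
from h import *
for z in(.03,.056,.07,.086,.1,.12):
    u=proj("scene",[[.4343,-.0781,z]])[0]; print(z,(u-[170,130])*6)
print(bot.get_obs()['joint_pos'],bot.get_obs()['ft_force'])
```

```text
0.03 [320.05178358 418.75506119]
0.056 [316.8353314 386.7335269]
0.07 [315.06594441 369.12655079]
0.086 [313.01067797 348.68214803]
0.1 [311.18262695 330.50454159]
0.12 [308.52167351 304.05590474]
[-1.77890635e-01  2.54165774e-01 -3.92461658e-01  9.24157345e-01
  4.03651383e-07  1.35973747e+00] [ 0.25725206 -0.06675316 -0.4556451 ]
```

Run:
```python
from h import *
p,d=bot.camera("scene"); P=cloud("scene",d)
m=(p.max(2)<55)&(P[...,2]>.02)&(np.hypot(P[...,0]-.434,P[...,1]+.078)<.08)
Q=P[m]; i=np.argsort(Q[:,2])[:12]; print(Q[i].round(3)); 
print(proj("scene",[[.4347,-.0782,.1363]])-[150,130], (proj("scene",[[.4347,-.0782,.1363]])-[150,130])*5)
np.set_printoptions(linewidth=200)
v0=int(130+352/6);u0=int(170+325/6)
print(P[v0-4:v0+6,u0-3:u0+4,2].round(3)); print(p[v0-4:v0+6,u0-3:u0+4].max(2))
```

```text
[[ 0.442 -0.082  0.095]
 [ 0.446 -0.077  0.098]
 [ 0.44  -0.084  0.1  ]
 [ 0.445 -0.075  0.1  ]
 [ 0.446 -0.081  0.101]
 [ 0.449 -0.085  0.102]
 [ 0.443 -0.083  0.105]
 [ 0.438 -0.081  0.106]
 [ 0.447 -0.087  0.106]
 [ 0.446 -0.076  0.107]
 [ 0.442 -0.086  0.107]
 [ 0.447 -0.083  0.108]]
[[71.12960314 47.08465787]] [[355.64801571 235.42328937]]
[[0.114 0.115 0.115 0.113 0.109 0.133 0.077]
 [0.112 0.106 0.115 0.109 0.107 0.099 0.072]
 [0.107 0.107 0.105 0.108 0.1   0.096 0.066]
 [0.104 0.1   0.106 0.101 0.098 0.061 0.059]
 [0.1   0.098 0.095 0.102 0.059 0.054 0.054]
 [0.091 0.09  0.096 0.048 0.05  0.053 0.047]
 [0.086 0.086 0.042 0.046 0.046 0.046 0.045]
 [0.041 0.043 0.041 0.043 0.038 0.04  0.042]
 [0.037 0.041 0.03  0.032 0.035 0.039 0.037]
 [0.033 0.032 0.034 0.028 0.035 0.029 0.035]]
[[64 49 28 25 35 47 61]
 [69 47 28 24 37 56 70]
 [71 51 34 29 38 62 75]
 [72 52 37 34 49 68 77]
 [72 61 48 48 63 74 76]
 [75 68 60 64 73 80 83]
 [80 77 72 76 80 85 83]
 [83 83 81 81 82 82 82]
 [81 85 81 86 83 86 85]
 [86 85 87 89 93 89 88]]
```

```bash
python3 -m inch '[[0,0,-0.8,0,0,0,1],[0,0,-0.8,0,0,0,1],[0,0,-0.8,0,0,0,1],[0,0,-0.8,0,0,0,1],[0,0,0,0,0,0,1],[0,0,0,0,0,0,1],[0,0,0,0,0,0,1],[0,0,0,0,0,0,1]]'
python3 - <<'E'
from h import *
print(rays("scene",[[0,0]])[0])
for n in("scene","top"):
    p,d=bot.camera(n); P=cloud(n,d)
    m=(P[...,2]>.1)&(np.hypot(P[...,0]-.434,P[...,1]+.078)<.07)
    Q=P[m]; Q=Q[np.argsort(Q[:,2])]; print(n,len(Q))
    for a in (0.1,.12,.13,.14,.15,.16,.17,.18,.19,.2,.21,.22,.23): 
        q=Q[(Q[:,2]>a)&(Q[:,2]<=a+.01)]
        if len(q):print(a,len(q),q.min(0).round(3),q.max(0).round(3),q.mean(0).round(4))
    if n=="scene":crop(p,170,100,100,100,6,"pics/a5.png")
    D=cloud(n,d); 
    mm=(np.hypot(P[...,0]-.435,P[...,1]+.078)<.05)&(abs(P[...,2]-.085)<.006)
    if mm.sum()>10: print("M",mm.sum(),circ(P[mm][:,:2]))
E
```

```text
clock: 8.35
eef_pos: [0.4334, -0.0779, 0.1347]
tool_rot: [1.0, 0.017, -0.001, -0.0]
ft_force: [0.4, -0.3, 0.8]
grip_width: 0.0002
[ 1.09667798 -0.76160737  1.09230512]
scene 5946
0.16 6 [ 0.43  -0.088  0.166] [ 0.44  -0.082  0.17 ] [ 0.4363 -0.0859  0.1683]
0.17 18 [ 0.419 -0.09   0.17 ] [ 0.447 -0.071  0.179] [ 0.4358 -0.0828  0.1746]
0.18 23 [ 0.421 -0.091  0.181] [ 0.448 -0.074  0.19 ] [ 0.4382 -0.0845  0.185 ]
0.19 18 [ 0.422 -0.091  0.19 ] [ 0.447 -0.078  0.199] [ 0.4357 -0.0852  0.1941]
0.2 16 [ 0.403 -0.092  0.2  ] [ 0.446 -0.083  0.21 ] [ 0.4335 -0.0877  0.2053]
0.21 59 [ 0.398 -0.093  0.21 ] [ 0.469 -0.065  0.22 ] [ 0.4364 -0.085   0.2151]
0.22 44 [ 0.39  -0.094  0.22 ] [ 0.472 -0.064  0.23 ] [ 0.4339 -0.0864  0.2251]
0.23 65 [ 0.38  -0.096  0.23 ] [ 0.482 -0.062  0.24 ] [ 0.4301 -0.0884  0.235 ]
M 100 (array([ 0.43422037, -0.07787317]), np.float64(0.03131328778061205))
top 4438
```

View pics/a5.png

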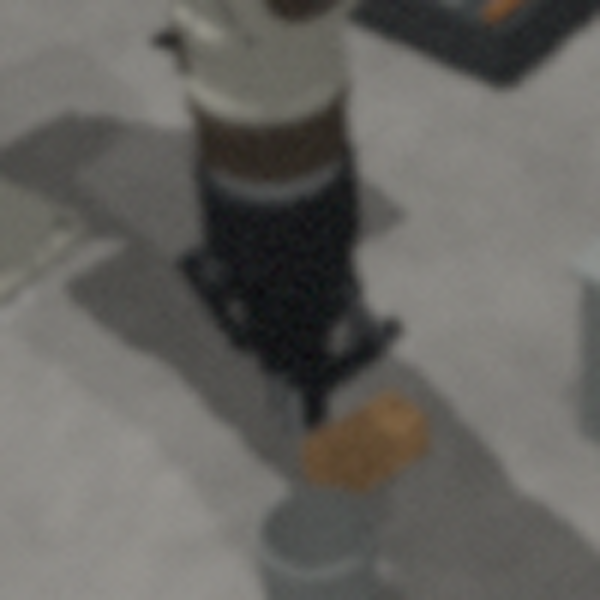

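The shut fingertip appears in the cloud at z≈0.166 while the reported TCP is 0.135, in two views of the arm (0.086 vs 0.056 before). XY agrees. So the reported z is about 31 mm too low, and I'll work with tip = reported + 0.031 from here on. The medium beaker hasn't moved.

```bash
python3 -m inch '[[0,0,0,0,0,0,-1],[0,0,0,0,0,0,-1],[0,0,0,0,0,0,-1],[0,0,0,0,0,0,-1],[0,0,0.8,0,0,0,-1],[0,0,0.8,0,0,0,-1],[0,0,0.8,0,0,0,-1],[0,0,0.8,0,0,0,-1]]'
python3 -m inch '[[0,0,0.6,0,0,0,-1],[0,0,0.34,0,0,0,-1],[0,0,0,0,0,0,0],[0,0,0,0,0,0,1],[0,0,0,0,0,0,1],[0,0,0,0,0,0,1],[0,0,0,0,0,0,1],[0,0,0,0,0,0,1]]'
```

```text
clock: 9.25
eef_pos: [0.4345, -0.0781, 0.0552]
tool_rot: [1.0, 0.017, 0.0, 0.0]
ft_force: [0.1, -0.0, -0.2]
grip_width: 0.0852
clock: 10.05
eef_pos: [0.4351, -0.0782, 0.033]
tool_rot: [1.0, 0.017, 0.001, 0.0]
ft_force: [0.5, 0.4, 3.8]
grip_width: 0.0629
```

```bash
python3 -m inch '[[0,0,-0.4,0,0,0,1],[0,0,-0.8,0,0,0,1],[0,0,-0.8,0,0,0,1],[0,0,-0.8,0,0,0,1],[0,0,-0.8,0,0,0,1],[0,0,-0.8,0,0,0,1],[0,0,-0.4,0,0,0,1],[0,0,0,0,0,0,1]]'
python3 - <<'E'
from h import *
p,d=bot.camera("scene"); crop(p,150,100,150,130,5,"pics/b1.png")
E
```

```text
clock: 10.85
eef_pos: [0.4352, -0.0782, 0.1537]
tool_rot: [1.0, 0.017, 0.001, 0.0]
ft_force: [0.2, 0.4, -2.0]
grip_width: 0.0629
```

View pics/b1.png

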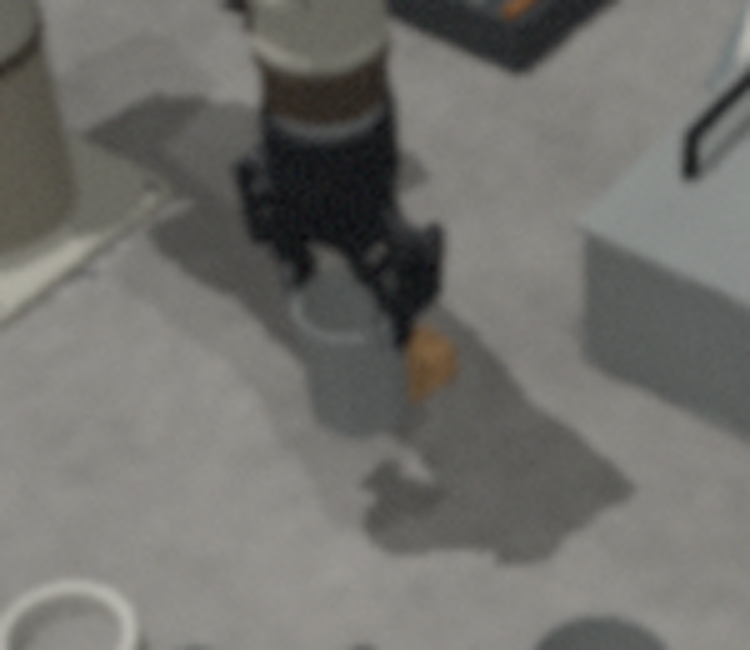

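The medium beaker is held and clear of the bench (rim around (345,310), base around (360,430)), with perhaps a slight tilt. Carrying it over the large one.

```bash
python3 -m inch '[[0.3,0.1,0,0,0,0,1],[0.6,0.18,0,0,0,0,1],[0.6,0.18,0,0,0,0,1],[0.6,0.18,0,0,0,0,1],[0.6,0.18,0,0,0,0,1],[0.6,0.18,0,0,0,0,1],[0.6,0.18,0,0,0,0,1],[0.6,0.18,0,0,0,0,1]]'
python3 -m inch '[[0.6,0.18,0,0,0,0,1],[0.6,0.18,0,0,0,0,1],[0.6,0.18,0,0,0,0,1],[0.6,0.18,0,0,0,0,1],[0.6,0.18,0,0,0,0,1],[0.6,0.18,0,0,0,0,1],[0.6,0.18,0,0,0,0,1],[0.4,0.1,0,0,0,0,1]]'
python3 -m inch '[[0,0,0,0,0,0,1],[0,0,0,0,0,0,1],[0,0,0,0,0,0,1],[0,0,0,0,0,0,1],[0,0,0,0,0,0,1],[0,0,0,0,0,0,1],[0,0,0,0,0,0,1],[0,0,0,0,0,0,1]]'
python3 - <<'E'
from h import *
print(bot.get_obs()['eef_pos'])
p,d=bot.camera("scene"); np.save("pics/b2.npy",d);cv2.imwrite("pics/b2f.png",p);crop(p,210,150,130,130,5,"pics/b2.png")
q,e=bot.camera("top");crop(q,210,100,130,130,5,"pics/b2t.png")
E
```

```text
clock: 11.7
eef_pos: [0.548, -0.1085, 0.1504]
tool_rot: [1.0, 0.017, -0.001, -0.0]
ft_force: [0.0, 1.0, -2.1]
grip_width: 0.0628
clock: 12.5
eef_pos: [0.6644, -0.1388, 0.1495]
tool_rot: [1.0, 0.016, -0.001, -0.0]
ft_force: [0.8, -0.1, -2.0]
grip_width: 0.0629
clock: 13.3
eef_pos: [0.6639, -0.1385, 0.1525]
tool_rot: [1.0, 0.017, 0.0, 0.0]
ft_force: [0.1, 0.1, -2.1]
grip_width: 0.0628
[ 0.66391774 -0.13849062  0.15252568]
```

View pics/b2.png

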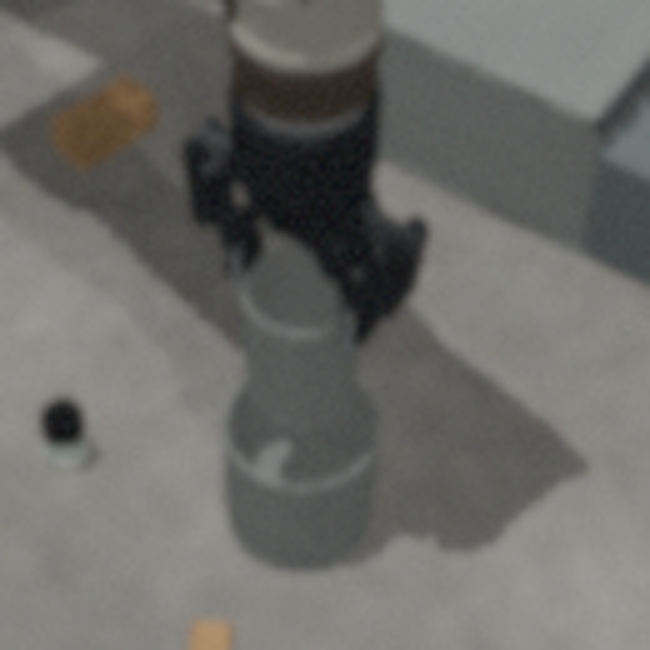

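View pics/b2t.png

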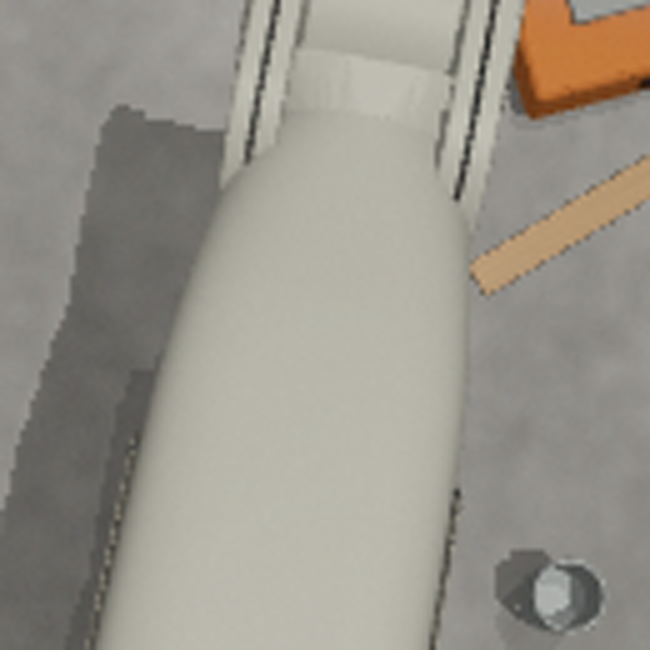

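Run:
```python
from h import *
d=np.load("pics/b2.npy"); P=cloud("scene",d); p=cv2.imread("pics/b2f.png")
m=(abs(P[...,2]-.088)<.006)&(np.hypot(P[...,0]-.666,P[...,1]+.14)<.07)
print("L",m.sum(),circ(P[m][:,:2]))
# silhouette of M just above L : walls at heights
br=p.max(2)>62
for z in (.125,.14,.155,.17,.185,.2):
    m=(abs(P[...,2]-z)<.006)&(np.hypot(P[...,0]-.666,P[...,1]+.14)<.06)&br
    Q=P[m][:,:2]
    if len(Q)>8: print(z,len(Q),circ(Q),Q.min(0).round(3),Q.max(0).round(3))
```

```text
L 126 (array([ 0.66536793, -0.14030905]), np.float64(0.04404875873129107))
0.125 44 (array([ 0.66320967, -0.13785248]), np.float64(0.029921473121650145)) [ 0.641 -0.169] [ 0.694 -0.131]
0.14 71 (array([ 0.6640426 , -0.13840697]), np.float64(0.029901126021640394)) [ 0.641 -0.169] [ 0.695 -0.107]
0.155 102 (array([ 0.66323047, -0.13829426]), np.float64(0.030211781022635314)) [ 0.634 -0.171] [ 0.695 -0.107]
0.17 107 (array([ 0.66352152, -0.138047  ]), np.float64(0.030493060494980982)) [ 0.633 -0.171] [ 0.695 -0.106]
0.185 100 (array([ 0.66240304, -0.13893252]), np.float64(0.03073825046879611)) [ 0.624 -0.17 ] [ 0.696 -0.109]
0.2 124 (array([ 0.6630439, -0.1383209]), np.float64(0.03206657404165909)) [ 0.619 -0.171] [ 0.706 -0.111]
```

The medium is upright (same centre at every height) and about 3 mm off the large one's axis. Correcting that and lowering.

```bash
python3 -m inch '[[0.08,0.08,0,0,0,0,1],[0,0,0.5,0,0,0,1],[0,0,0.6,0,0,0,1],[0,0,0.6,0,0,0,1],[0,0,0.6,0,0,0,1],[0,0,0.6,0,0,0,1],[0,0,0.4,0,0,0,1],[0,0,0,0,0,0,1]]'
python3 -m inch '[[0,0,0.2,0,0,0,1],[0,0,0.1,0,0,0,1],[0,0,0.06,0,0,0,1],[0,0,0,0,0,0,1],[0,0,0,0,0,0,1],[0,0,0,0,0,0,1],[0,0,0,0,0,0,1],[0,0,0,0,0,0,1]]'
```

```text
clock: 14.2
eef_pos: [0.6642, -0.1401, 0.0669]
tool_rot: [1.0, 0.017, -0.002, -0.001]
ft_force: [-0.2, 0.5, -1.8]
grip_width: 0.0627
clock: 15.0
eef_pos: [0.6661, -0.1405, 0.0609]
tool_rot: [1.0, 0.017, 0.0, 0.0]
ft_force: [-0.4, 0.9, -3.0]
grip_width: 0.0626
```

```bash
python3 -m inch '[[0,0,0.1,0,0,0,1],[0,0,0,0,0,0,1],[0,0,0,0,0,0,1],[0,0,0,0,0,0,0.2],[0,0,0,0,0,0,0],[0,0,0,0,0,0,-0.5],[0,0,0,0,0,0,-1],[0,0,0,0,0,0,-1]]'
python3 -m inch '[[0,0,0,0,0,0,-1],[0,0,-0.3,0,0,0,-1],[0,0,-0.5,0,0,0,-1],[0,0,-0.8,0,0,0,-1],[0,0,-0.8,0,0,0,-1],[0,0,-0.8,0,0,0,-1],[0,0,-0.8,0,0,0,-1],[0,0,0,0,0,0,-1]]'
```

```text
clock: 15.8
eef_pos: [0.6664, -0.1405, 0.0589]
tool_rot: [1.0, 0.017, 0.001, 0.0]
ft_force: [-0.6, -0.2, 0.0]
grip_width: 0.0851
clock: 16.6
eef_pos: [0.6685, -0.141, 0.1637]
tool_rot: [1.0, 0.017, 0.004, 0.001]
ft_force: [-0.1, 0.3, -0.9]
grip_width: 0.0851
```

```bash
python3 -m inch '[[-0.4,0.25,0,0,0,0,-1],[-0.75,0.48,0,0,0,0,-1],[-0.75,0.48,0,0,0,0,-1],[-0.75,0.48,0,0,0,0,-1],[-0.75,0.48,0,0,0,0,-1],[-0.75,0.48,0,0,0,0,-1],[-0.75,0.48,0,0,0,0,-1],[-0.75,0.48,0,0,0,0,-1]]'
python3 -m inch '[[-0.75,0.48,0,0,0,0,-1],[-0.75,0.48,0,0,0,0,-1],[-0.75,0.48,0,0,0,0,-1],[-0.2,0.13,0,0,0,0,-1],[0,0,0,0,0,0,-1],[0,0,0,0,0,0,-1],[0,0,0,0,0,0,-1],[0,0,0,0,0,0,-1]]'
python3 - <<'E'
from h import *
print(bot.get_obs()['eef_pos'])
p,d=bot.camera("scene"); P=cloud("scene",d); crop(p,150,150,150,130,5,"pics/d1.png")
for nm,g,z,r in(("L",(.6665,-.14),.088,.06),("M",(.6665,-.14),.109,.045),("S",(.471,-.275),.081,.035),("Lwall",(.6665,-.14),.045,.06)):
    m=(abs(P[...,2]-z)<.005)&(np.hypot(P[...,0]-g[0],P[...,1]-g[1])<r); Q=P[m]; print(nm,m.sum(),circ(Q[:,:2]),Q[:,2].max())
m=np.hypot(P[...,0]-.6665,P[...,1]+.14)<.045; print(np.percentile(P[m][:,2],[50,90,99,100]))
E
```

```text
clock: 17.4
eef_pos: [0.5267, -0.2356, 0.1579]
tool_rot: [1.0, 0.017, -0.0, -0.0]
ft_force: [1.0, -0.3, 0.2]
grip_width: 0.0855
clock: 18.2
eef_pos: [0.4686, -0.276, 0.1581]
tool_rot: [1.0, 0.017, 0.0, -0.0]
ft_force: [0.0, 1.0, 0.3]
grip_width: 0.0853
[ 0.46857815 -0.27603254  0.15814925]
L 200 (array([ 0.66628859, -0.14208219]), np.float64(0.038750778247467324)) 0.09299871494022471
M 111 (array([ 0.66551918, -0.14006477]), np.float64(0.031106677816852158)) 0.11364527970587501
S 76 (array([ 0.47061691, -0.27533605]), np.float64(0.02020371890156832)) 0.08500997650250275
Lwall 82 (array([ 0.66919706, -0.14634992]), np.float64(0.03788003032173567)) 0.04982444473966807
[0.07104408 0.10437925 0.11282108 0.11556891]
```

View pics/d1.png

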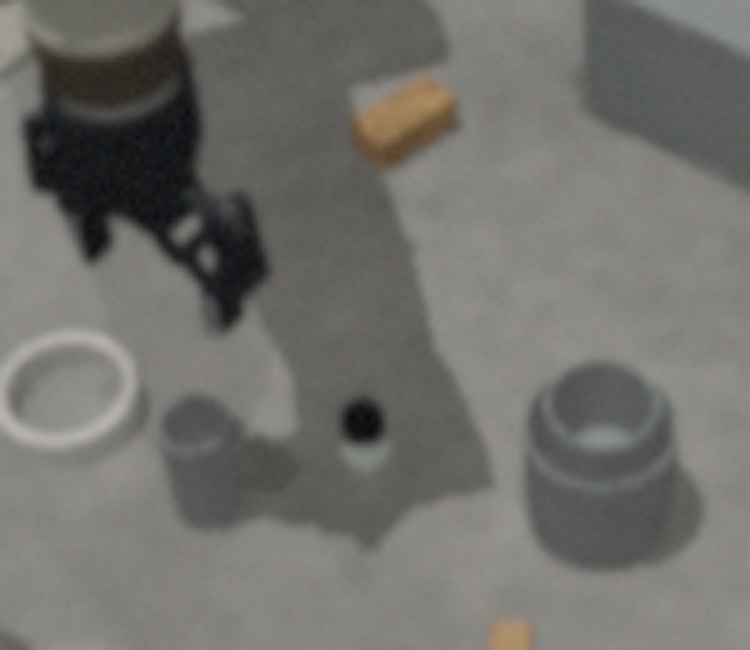

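The medium is seated in the large one (stack around (605,440) in the crop, rim at z≈0.11). The open jaw is above the small one at (200,430). Descending onto it.

```bash
python3 -m inch '[[0.09,0,0.4,0,0,0,-1],[0,0,0.8,0,0,0,-1],[0,0,0.8,0,0,0,-1],[0,0,0.8,0,0,0,-1],[0,0,0.8,0,0,0,-1],[0,0,0.8,0,0,0,-1],[0,0,0.56,0,0,0,-1],[0,0,0,0,0,0,-1]]'
python3 -m inch '[[0,0,0,0,0,0,-0.5],[0,0,0,0,0,0,0],[0,0,0,0,0,0,0.5],[0,0,0,0,0,0,1],[0,0,0,0,0,0,1],[0,0,0,0,0,0,1],[0,0,0,0,0,0,1],[0,0,0,0,0,0,1]]'
```

```text
clock: 19.05
eef_pos: [0.4682, -0.2751, 0.0313]
tool_rot: [1.0, 0.017, -0.002, -0.002]
ft_force: [-1.1, 0.5, -0.2]
grip_width: 0.0851
clock: 19.85
eef_pos: [0.4714, -0.2772, 0.0357]
tool_rot: [1.0, 0.017, 0.001, 0.001]
ft_force: [-0.4, 0.6, 5.4]
grip_width: 0.0416
```

```bash
python3 -m inch '[[0,0,-0.4,0,0,0,1],[0,0,-0.8,0,0,0,1],[0,0,-0.8,0,0,0,1],[0,0,-0.8,0,0,0,1],[0,0,-0.8,0,0,0,1],[0,0,-0.8,0,0,0,1],[0,0,-0.8,0,0,0,1],[0,0,-0.4,0,0,0,1]]'
python3 -m inch '[[0.3,-0.2,0,0,0,0,1],[0.7,-0.46,0,0,0,0,1],[0.7,-0.46,0,0,0,0,1],[0.7,-0.46,0,0,0,0,1],[0.7,-0.46,0,0,0,0,1],[0.7,-0.46,0,0,0,0,1],[0.7,-0.46,0,0,0,0,1],[0.7,-0.46,0,0,0,0,1]]'
python3 -m inch '[[0.7,-0.46,0,0,0,0,1],[0.7,-0.46,0,0,0,0,1],[0.7,-0.46,0,0,0,0,1],[0.7,-0.40,0,0,0,0,1],[0,0,0,0,0,0,1],[0,0,0,0,0,0,1],[0,0,0,0,0,0,1],[0,0,0,0,0,0,1]]'
python3 - <<'E'
from h import *
print(bot.get_obs()['eef_pos'])
p,d=bot.camera("scene"); P=cloud("scene",d); crop(p,210,130,130,130,5,"pics/d2.png")
br=p.max(2)>62
for z in (.105,.13,.145,.16,.175,.19):
    m=(abs(P[...,2]-z)<.006)&(np.hypot(P[...,0]-.666,P[...,1]+.14)<(.04 if z<.11 else .032))&br
    Q=P[m][:,:2]
    if len(Q)>8: print(z,len(Q),circ(Q),Q.min(0).round(3),Q.max(0).round(3))
E
```

```text
clock: 20.65
eef_pos: [0.4705, -0.2767, 0.1762]
tool_rot: [1.0, 0.017, 0.001, 0.0]
ft_force: [0.5, 0.0, -1.5]
grip_width: 0.0409
clock: 21.45
eef_pos: [0.5974, -0.1853, 0.1723]
tool_rot: [1.0, 0.017, -0.001, -0.001]
ft_force: [-0.5, 0.9, -1.4]
grip_width: 0.0412
clock: 22.25
eef_pos: [0.665, -0.1404, 0.1741]
tool_rot: [1.0, 0.016, -0.0, -0.0]
ft_force: [-0.2, 0.1, -1.5]
grip_width: 0.041
[ 0.66503021 -0.14041648  0.17409578]
0.105 95 (array([ 0.66599343, -0.14026026]), np.float64(0.03109626839887257)) [ 0.634 -0.174] [ 0.699 -0.109]
0.145 36 (array([ 0.66328466, -0.13850159]), np.float64(0.019892326531414248)) [ 0.652 -0.159] [ 0.684 -0.13 ]
0.16 36 (array([ 0.6648365 , -0.13993777]), np.float64(0.019264986695642534)) [ 0.653 -0.16 ] [ 0.685 -0.132]
0.175 47 (array([ 0.66408678, -0.13946636]), np.float64(0.01996081295704562)) [ 0.649 -0.161] [ 0.685 -0.121]
0.19 73 (array([ 0.66397806, -0.13970747]), np.float64(0.019936575019167985)) [ 0.644 -0.161] [ 0.686 -0.119]
```

View pics/d2.png

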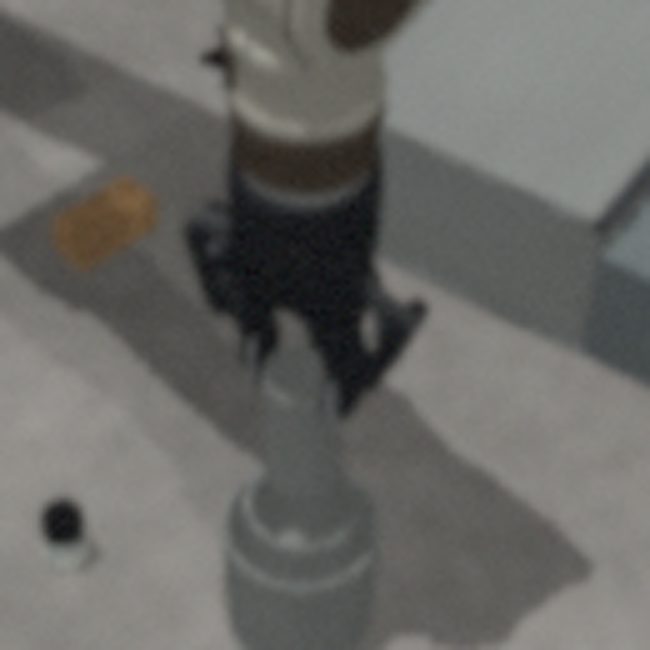

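The small one hangs upright within 2 mm of the medium's axis. Lowering.

```bash
python3 -m inch '[[0.05,0.02,0.2,0,0,0,1],[0,0,0.5,0,0,0,1],[0,0,0.6,0,0,0,1],[0,0,0.6,0,0,0,1],[0,0,0.6,0,0,0,1],[0,0,0.6,0,0,0,1],[0,0,0.3,0,0,0,1],[0,0,0,0,0,0,1]]'
python3 -m inch '[[0,0,0.1,0,0,0,1],[0,0,0.05,0,0,0,1],[0,0,0,0,0,0,1],[0,0,0,0,0,0,1],[0,0,0,0,0,0,1],[0,0,0,0,0,0,1],[0,0,0,0,0,0,1],[0,0,0,0,0,0,1]]'
```

```text
clock: 23.1
eef_pos: [0.6655, -0.1402, 0.087]
tool_rot: [1.0, 0.016, -0.002, -0.0]
ft_force: [-0.3, 0.3, -0.9]
grip_width: 0.0411
clock: 23.9
eef_pos: [0.667, -0.1404, 0.0856]
tool_rot: [1.0, 0.017, 0.0, -0.0]
ft_force: [0.4, -0.6, -1.5]
grip_width: 0.041
```

```bash
python3 -m inch '[[0,0,0.08,0,0,0,1],[0,0,0,0,0,0,1],[0,0,0,0,0,0,1],[0,0,0,0,0,0,0.5],[0,0,0,0,0,0,0.2],[0,0,0,0,0,0,-0.3],[0,0,0,0,0,0,-1],[0,0,0,0,0,0,-1]]'
python3 -m inch '[[0,0,0,0,0,0,-1],[0,0,-0.3,0,0,0,-1],[0,0,-0.5,0,0,0,-1],[0,0,-0.8,0,0,0,-1],[0,0,-0.8,0,0,0,-1],[0,0,-0.8,0,0,0,-1],[0,0,-0.8,0,0,0,-1],[0,0,-0.6,0,0,0,-1]]'
python3 - <<'E'
from h import *
print(bot.get_obs()['eef_pos'])
p,d=bot.camera("scene"); P=cloud("scene",d); crop(p,210,150,130,130,5,"pics/d3.png")
E
```

```text
clock: 24.7
eef_pos: [0.6667, -0.1404, 0.0834]
tool_rot: [1.0, 0.017, -0.0, -0.0]
ft_force: [-0.0, -0.3, -0.4]
grip_width: 0.0817
clock: 25.5
eef_pos: [0.6677, -0.1406, 0.2019]
tool_rot: [1.0, 0.017, 0.002, 0.0]
ft_force: [-0.5, 0.9, 0.3]
grip_width: 0.0855
[ 0.66772882 -0.14057093  0.20189246]
```

View pics/d3.png

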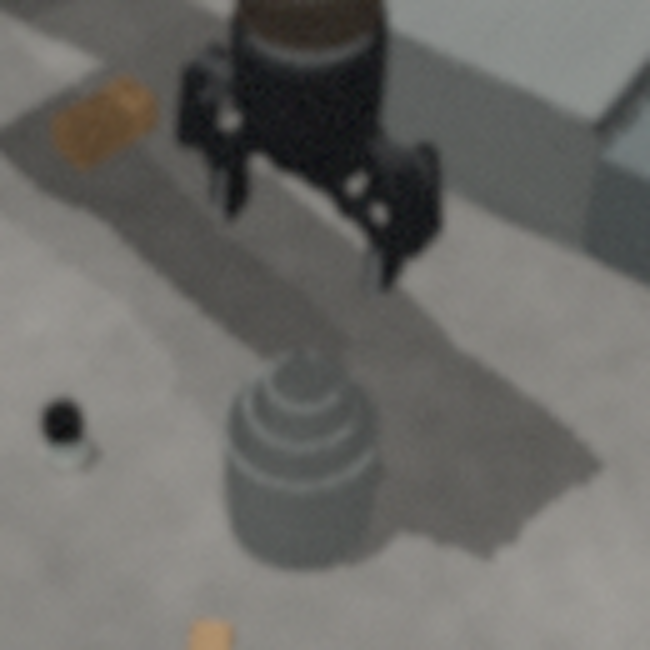

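Three concentric rims are stepped at (305,380), (300,430), (300,470): nested and released. Now to the handle.

```bash
python3 -m inch '[[-0.2,-0.4,0,0,0,0,-1],[-0.36,-0.88,0,0,0,0,-1],[-0.36,-0.88,0,0,0,0,-1],[-0.36,-0.88,0,0,0,0,-1],[-0.36,-0.88,0,0,0,0,-1],[-0.36,-0.88,0,0,0,0,-1],[-0.36,-0.88,0,0,0,0,-1],[-0.36,-0.88,0,0,0,0,-1]]'
python3 -m inch '[[-0.36,-0.88,0,0,0,0,-1],[-0.36,-0.88,0,0,0,0,-1],[-0.36,-0.88,0,0,0,0,-1],[-0.36,-0.88,0,0,0,0,-1],[-0.36,-0.88,0,0,0,0,-1],[-0.36,-0.88,0,0,0,0,-1],[-0.36,-0.88,0,0,0,0,-1],[-0.36,-0.88,0,0,0,0,-1]]'
python3 -m inch '[[-0.36,-0.88,0,0,0,0,-1],[-0.36,-0.88,0,0,0,0,-1],[-0.36,-0.88,0,0,0,0,-1],[-0.36,-0.6,0,0,0,0,-1],[0,0,0,0,0,0,-1],[0,0,0,0,0,0,-1],[0,0,0,0,0,0,-1],[0,0,0,0,0,0,-1]]'
python3 - <<'E'
from h import *
print(bot.get_obs()['eef_pos'])
p,d=bot.camera("scene"); P=cloud("scene",d); crop(p,230,60,160,130,5,"pics/e1.png")
for nm,z,r in(("M",.109,.036),("S",.129,.026)):
    m=(abs(P[...,2]-z)<.005)&(np.hypot(P[...,0]-.6665,P[...,1]+.14)<r); Q=P[m]; print(nm,m.sum(),circ(Q[:,:2]),Q[:,2].max())
q,d=bot.camera("top"); P=cloud("top",d); crop(q,200,100,130,130,5,"pics/e2.png")
for nm,z,rr in(("L",.09,(.040,.055)),("M",.11,(.025,.036)),("S",.130,(0,.026))):
    r=np.hypot(P[...,0]-.6665,P[...,1]+.14)
    m=(abs(P[...,2]-z)<.006)&(r<rr[1])&(r>rr[0]); Q=P[m]; print(nm,m.sum(),circ(Q[:,:2]),Q[:,2].mean())
E
```

```text
clock: 26.35
eef_pos: [0.5933, 0.0221, 0.1993]
tool_rot: [1.0, 0.017, 0.001, -0.0]
ft_force: [-0.7, 0.3, -0.4]
grip_width: 0.0855
clock: 27.15
eef_pos: [0.5155, 0.1957, 0.1993]
tool_rot: [1.0, 0.017, 0.001, -0.0]
ft_force: [-0.2, 1.2, 0.2]
grip_width: 0.0855
clock: 27.95
eef_pos: [0.4776, 0.2738, 0.1987]
tool_rot: [1.0, 0.016, 0.0, 0.0]
ft_force: [0.4, 0.0, 1.1]
grip_width: 0.0857
[0.47763289 0.27375806 0.19871768]
M 120 (array([ 0.66688686, -0.14160381]), np.float64(0.026559673406312552)) 0.11390783249620318
S 76 (array([ 0.66612831, -0.13941303]), np.float64(0.0202292417875606)) 0.1335568313602431
L 108 (array([ 0.66680484, -0.14008758]), np.float64(0.04423592322373932)) 0.08949806516884184
M 78 (array([ 0.66734356, -0.14002676]), np.float64(0.03111646745164046)) 0.10943751640276002
S 54 (array([ 0.66779224, -0.1390141 ]), np.float64(0.020260895020305696)) 0.12939256578082828
```

View pics/e1.png

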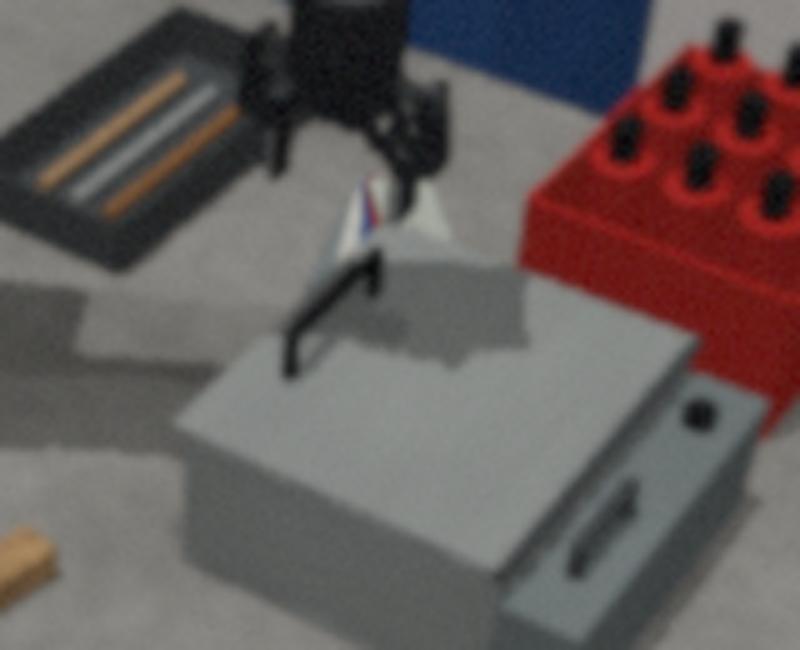

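View pics/e2.png

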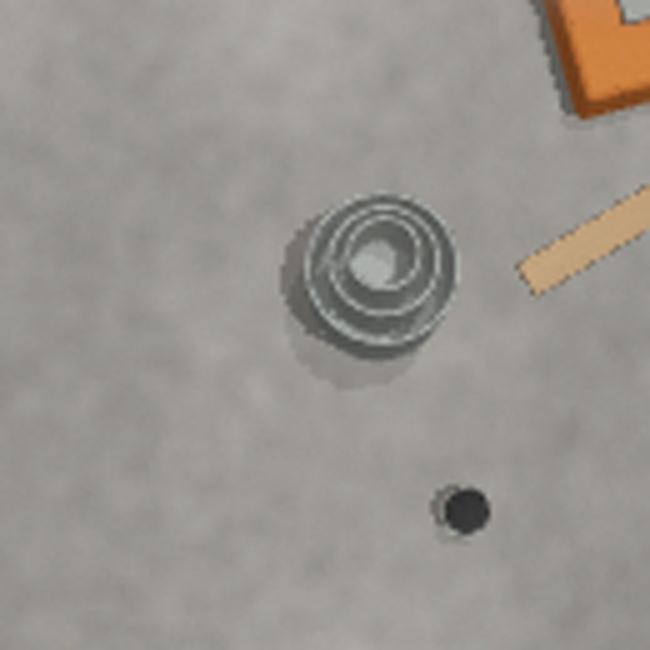

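The nest is verified: the rims are at 0.0895, 0.109 and 0.129 m, with centres within about 1 mm. The jaw stands over the handle (bar ends (290,330) and (375,265)), so I'll descend and grip.

```bash
python3 -m inch '[[0.21,0.1,0,0,0,0,-1],[0,0,0.6,0,0,0,-1],[0,0,0.8,0,0,0,-1],[0,0,0.8,0,0,0,-1],[0,0,0.7,0,0,0,-1],[0,0,0.4,0,0,0,-1],[0,0,0,0,0,0,-1],[0,0,0,0,0,0,-1]]'
python3 -m inch '[[0,0,0,0,0,0,-0.5],[0,0,0,0,0,0,0],[0,0,0,0,0,0,0.5],[0,0,0,0,0,0,1],[0,0,0,0,0,0,1],[0,0,0,0,0,0,1],[0,0,0,0,0,0,1],[0,0,0,0,0,0,1]]'
python3 - <<'E'
from h import *
print(bot.get_obs()['eef_pos'])
p,d=bot.camera("scene"); crop(p,230,60,160,130,5,"pics/e3.png")
E
```

```text
clock: 28.85
eef_pos: [0.483, 0.2722, 0.1165]
tool_rot: [1.0, 0.016, 0.0, -0.0]
ft_force: [-0.1, -0.4, 0.5]
grip_width: 0.0852
clock: 29.65
eef_pos: [0.4816, 0.2723, 0.1164]
tool_rot: [1.0, 0.017, -0.001, -0.0]
ft_force: [-4.6, -0.1, 5.7]
grip_width: 0.0101
[0.48163087 0.2722636  0.11640615]
```

View pics/e3.png

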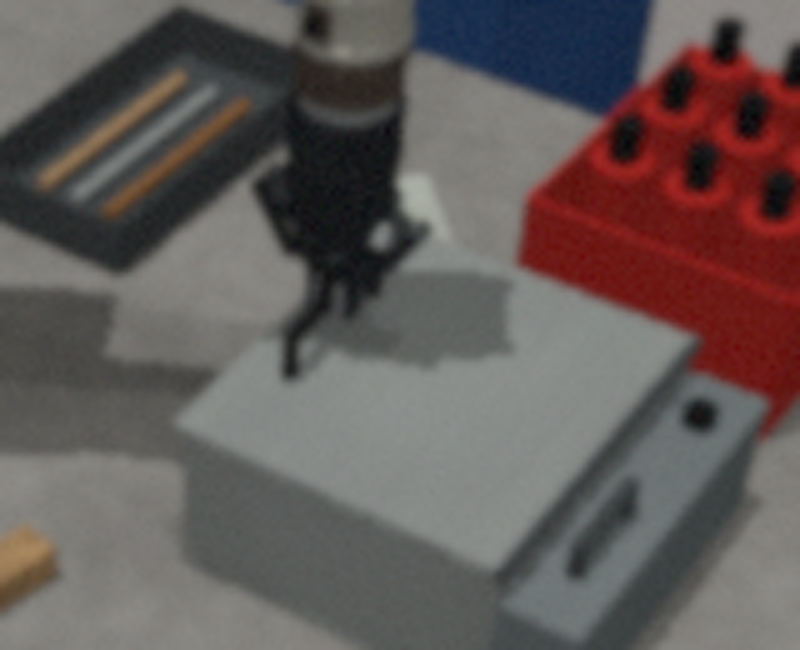

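The fingers hold the bar at its middle (about (345,295)), width 0.010. Now the arc upward with the tool vertical; the bar turns in the pads.

```bash
python3 -m inch '[[0.067,0,-0.272,0,0,0,1],[0.067,0,-0.272,0,0,0,1],[0.067,0,-0.272,0,0,0,1],[0.093,0,-0.264,0,0,0,1],[0.093,0,-0.264,0,0,0,1],[0.093,0,-0.264,0,0,0,1],[0.119,0,-0.252,0,0,0,1],[0.119,0,-0.252,0,0,0,1]]'
python3 -m inch '[[0.119,0,-0.252,0,0,0,1],[0.143,0,-0.243,0,0,0,1],[0.143,0,-0.243,0,0,0,1],[0.143,0,-0.243,0,0,0,1],[0.168,0,-0.227,0,0,0,1],[0.168,0,-0.227,0,0,0,1],[0,0,0,0,0,0,1],[0,0,0,0,0,0,1]]'
python3 - <<'E'
from h import *
print(bot.get_obs()['eef_pos'])
p,d=bot.camera("scene"); crop(p,230,40,160,130,5,"pics/f1.png")
E
```

```text
clock: 30.5
eef_pos: [0.4983, 0.2726, 0.1688]
tool_rot: [1.0, 0.017, -0.002, 0.0]
ft_force: [-8.6, 1.2, -1.6]
grip_width: 0.0094
clock: 31.3
eef_pos: [0.5202, 0.2732, 0.2061]
tool_rot: [1.0, 0.017, -0.002, 0.0]
ft_force: [-10.6, -0.4, 3.6]
grip_width: 0.0097
[0.52021854 0.27316363 0.20605492]
```

View pics/f1.png

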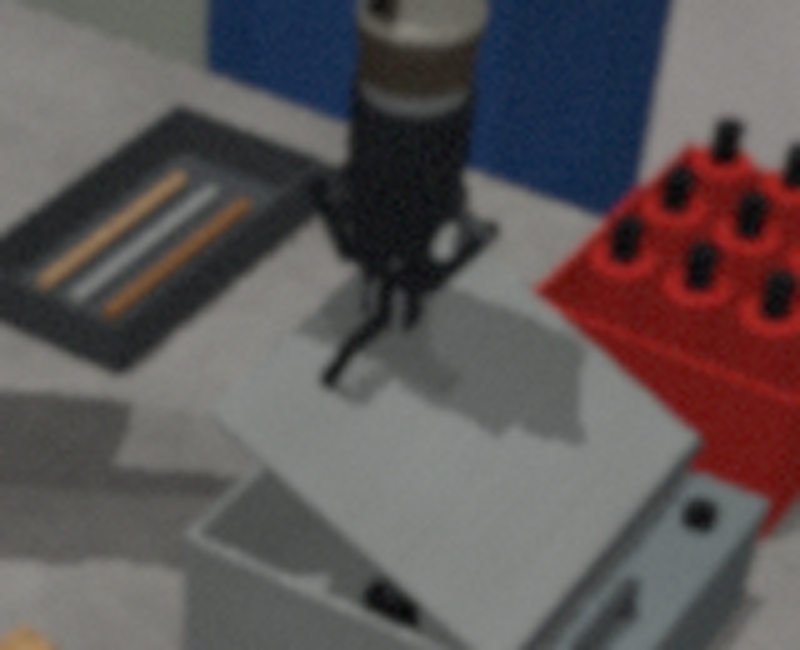

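The lid has risen with the bar still in the jaws at (395,300). Continuing the arc.

```bash
python3 -m inch '[[0.168,0,-0.227,0,0,0,1],[0.185,0,-0.207,0,0,0,1],[0.185,0,-0.207,0,0,0,1],[0.185,0,-0.207,0,0,0,1],[0.207,0,-0.188,0,0,0,1],[0.207,0,-0.188,0,0,0,1],[0.207,0,-0.188,0,0,0,1],[0.225,0,-0.168,0,0,0,1]]'
python3 -m inch '[[0.225,0,-0.168,0,0,0,1],[0.225,0,-0.168,0,0,0,1],[0,0,0,0,0,0,1],[0,0,0,0,0,0,1],[0,0,0,0,0,0,1],[0,0,0,0,0,0,1],[0,0,0,0,0,0,1],[0,0,0,0,0,0,1]]'
cat > lid.py <<'E'
from h import *
import sys
print(bot.get_obs()['eef_pos'],bot.get_obs()['ft_force'])
for n in("scene","top"):
    p,d=bot.camera(n); P=cloud(n,d); crop(p,*((230,20,160,140) if n=="scene" else (70,90,150,150)),5 if n=="scene" else 4,f"pics/{sys.argv[1]}{n}.png")
    pl=[]
    for y0,y1 in((.14,.20),(.34,.41),(.14,.41)):
        m=(P[...,1]>y0)&(P[...,1]<y1)&(P[...,0]>.5)&(P[...,0]<.68)&(P[...,2]>.14)&(P[...,2]<.33)&(p.max(2)>75)
        Q=P[m]
        if len(Q)<30: continue
        for _ in range(6):
            c=Q.mean(0); nrm=np.linalg.svd(Q-c,full_matrices=False)[2][2]; Q2=P[m]; Q=Q2[abs((Q2-c)@nrm)<.006]
        nrm*=np.sign(nrm[2]); print(n,len(Q),m.sum(),"n",nrm.round(3),"ang",np.degrees(np.arccos(nrm[2])), np.radians(np.degrees(np.arccos(nrm[2]))))
E
python3 lid.py g
```

```text
clock: 32.15
eef_pos: [0.5591, 0.2742, 0.2471]
tool_rot: [1.0, 0.017, -0.002, 0.0]
ft_force: [-13.7, -1.7, 9.3]
grip_width: 0.0097
clock: 32.95
eef_pos: [0.5727, 0.2747, 0.2565]
tool_rot: [1.0, 0.016, 0.002, -0.0]
ft_force: [-8.2, -1.4, 7.9]
grip_width: 0.0099
[0.57267977 0.2746778  0.25651595] [-8.24564515 -1.43786587  7.94851357]
scene 1001 1005 n [0.708 0.017 0.706] ang 45.12733991377007 0.7876206641619418
scene 696 697 n [0.708 0.017 0.706] ang 45.05648231124023 0.7863839656977265
scene 3519 3539 n [0.708 0.021 0.706] ang 45.109691680692116 0.787312644387572
top 1195 1196 n [0.706 0.016 0.708] ang 44.92378167665748 0.7840679027047717
top 107 107 n [ 0.709 -0.006  0.705] ang 45.154285759687944 0.7880909578929437
top 3173 3225 n [0.706 0.018 0.708] ang 44.89634594550402 0.7835890588634518
```

View pics/gscene.png

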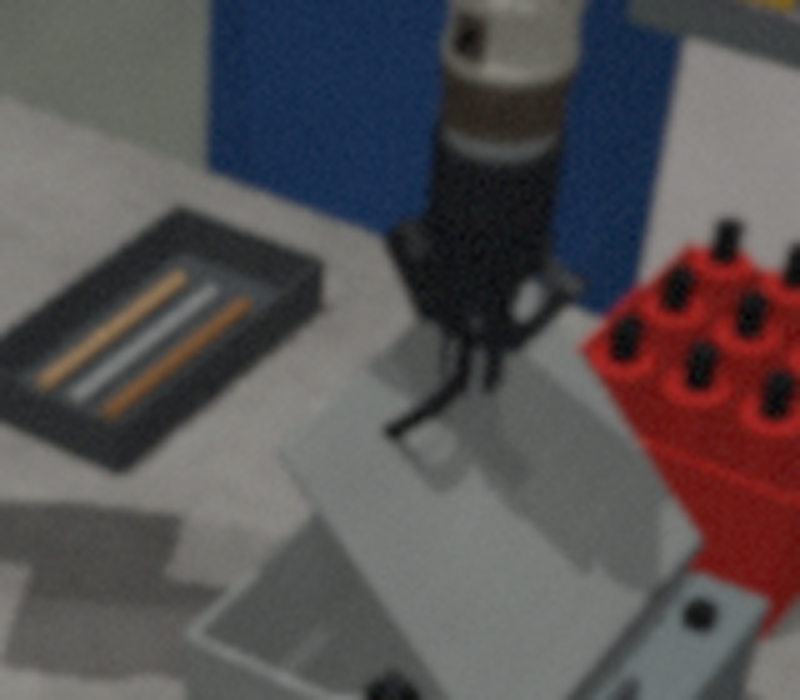

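View pics/gtop.png

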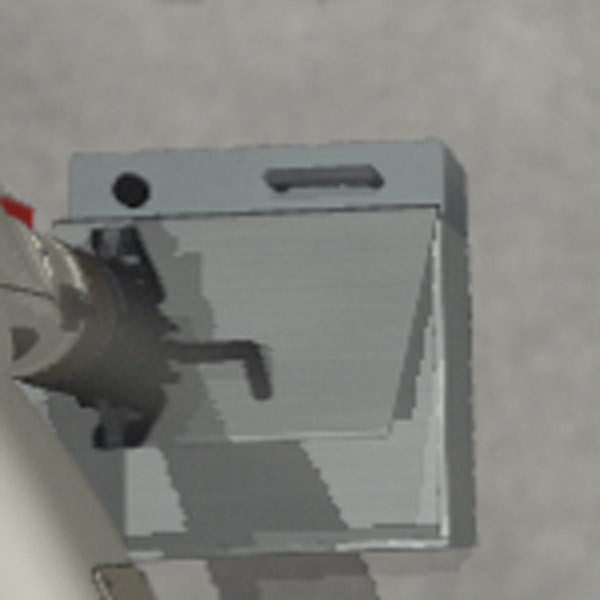

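Both views put the lid at 45.0±0.2°, held by the bar in the jaws ((475,370) in the scene crop, (190,350) in the top crop). I'll hold one call to check that it's steady and look over the whole bench before handing in.

```bash
python3 -m inch '[[0,0,0,0,0,0,1],[0,0,0,0,0,0,1],[0,0,0,0,0,0,1],[0,0,0,0,0,0,1],[0,0,0,0,0,0,1],[0,0,0,0,0,0,1],[0,0,0,0,0,0,1],[0,0,0,0,0,0,1]]'
python3 lid.py k | grep -v "n \[.*107"
python3 - <<'E'
from h import *
q,d=bot.camera("top"); P=cloud("top",d); cv2.imwrite("pics/end.png",q)
D0=cloud("top",np.load("pics/top0.npy"))
for nm,z,rr in(("L",.09,(.040,.055)),("M",.11,(.025,.036)),("S",.130,(0,.026))):
    r=np.hypot(P[...,0]-.6665,P[...,1]+.14)
    m=(abs(P[...,2]-z)<.006)&(r<rr[1])&(r>rr[0]); Q=P[m]; print(nm,m.sum(),circ(Q[:,:2]),Q[:,2].mean())
E
```

```text
clock: 33.85
eef_pos: [0.5727, 0.2747, 0.2565]
tool_rot: [1.0, 0.016, 0.002, -0.0]
ft_force: [-8.3, -1.1, 8.8]
grip_width: 0.0099
[0.57269641 0.27467236 0.25649214] [-8.31346463 -1.11020424  8.7956542 ]
scene 1005 1015 n [0.71  0.018 0.704] ang 45.21316471028422 0.7891185894409677
scene 687 689 n [0.709 0.02  0.705] ang 45.18677838671775 0.7886580612172363
scene 3515 3545 n [0.709 0.021 0.705] ang 45.16605290016022 0.7882963332377295
top 1190 1192 n [0.707 0.014 0.708] ang 44.9628587888842 0.7847499269752992
top 105 105 n [0.703 0.023 0.711] ang 44.68214126286101 0.7798504818781418
top 3166 3220 n [0.706 0.017 0.708] ang 44.92911851483292 0.7841610481025793
L 108 (array([ 0.66677318, -0.14009097]), np.float64(0.044214341056232974)) 0.08941647617136173
M 84 (array([ 0.66723451, -0.14008193]), np.float64(0.031183211247595797)) 0.10913060945386913
S 53 (array([ 0.6677976 , -0.13905584]), np.float64(0.02024095625316282)) 0.1295195025821571
```

View pics/end.png

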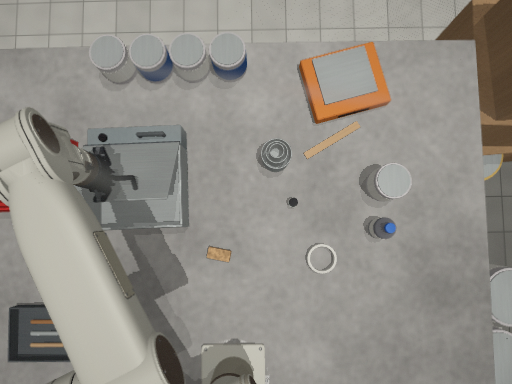

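The nest is at (275,154). The jar, tape, stick, tin, bottle and sanding block are at their starting pixels, and the lid is steady at 45°. Handing in.

```bash
python3 -c "
from workcell import bot
print(bot.job_done())"
```

```text
the job is handed in; nothing more can be done
None
```

I nested the three beakers where the large one stood, with the lid still shut. I then gripped the lid's handle, raised the lid to 45° and handed the job in at about 34 s with the gripper still holding it. The hand-in gives no verdict, so the checks below are my own.

- **Beakers:** the last top view put the rims at 89, 109 and 130 mm, with centres within about 1.5 mm of each other. That matches the 20 mm steps of a fully seated, upright stack.
- **Lid:** plane fits from both cameras gave 44.7–45.2° (0.780–0.789 rad), the same within about 0.5° across two checks 0.9 s apart. The tool felt about 12 N, and nothing was propped under the lid.
- **Other things on the bench:** in the last picture they are where they started, judged by eye.

**What failed or disagreed:**
- **Missed grasps:** my first two grasps of the medium beaker closed on nothing, and it stayed within about 1 mm of where it stood.
- **TCP height:** the reported TCP height reads about 31 mm below where the cameras see the fingertips. I corrected for that from then on and did not find the cause.

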